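# Sort the glass and close the bead tub

## Robot

A 7-joint arm with a two-finger parallel gripper is mounted at the origin on the work surface. World frame = base frame: x ahead of the robot, y to its left, z up, the work surface at z = 0. Lengths are in m, angles in rad, forces in N, time in s.
With the tool pointing down it reaches from about 0.4 to 0.875 m from the base axis. Payload 6.5 kg.
Tool frame: the origin (TCP) lies at the very end of the fingers, on their centre line; the grasp point (between the pads) lies 19 mm behind it; z points along the fingers, y is the line along which they close (so a half turn about z gives the same grasp; the last joint's range is limited). The gripper opens to 88 mm and grips with 3 to 60 N. Pads are 18 mm wide; open, the fingers measure 123 mm over their backs; the gripper's body (75 mm by 187 mm) begins 45 mm behind the grasp point.
Start: joints at [-1.387, 0.536, -0.004, 1.538, 0.003, 1.067, -0.071], TCP at [0.161, 0.63, 0.239] pointing down, gripper open.
Joint ranges: [-2.7, 2.7], [-0.37, 2.16], [-1.27, 1.26], [0.24, 2.4], [-1.31, 4.45], [0.19, 1.91], [-2.76, 2.76]. Speed limits (rad/s): [2.39, 2.39, 3.14, 3.14, 3.14, 3.14, 3.14].

## Interface

Orientations are given as a unit quaternion [x, y, z, w].
In Python, from rig import * gives the robot as it stands. The module is installed in compiled form; this text tells all that it offers.
- The arm moves only by the shell command python3 -m pendant 'ROWS' [FORCE]. ROWS is JSON, a list of rows, each a list of 5 numbers: the closure, from -1 (fully open) to 1 (shut), so that 0 is half open, then the shift along the tool's x, y, z in mm, then the turn about the tool's z in degrees. A call has 1 to 20 rows; each row shifts and turns the commanded pose from where the row before left it, along the tool's axes as they then stand; what a row does not reach is not made up. A row lasts 1/8 s, in which the tool goes at most 62.5 mm and 10.7 degrees, less where a joint would pass 70% of its speed; a pose out of reach is approached as far as the arm can. A call with a gripper value outside its range is refused whole. The fingers move at their own pace and stop on an object; FORCE is the grip in N (left out, the last holds). Time passes only in rows, so rows that do not move let the fingers close. It gives the time, the measured TCP pose, the force, the opening and the grip force at its end, in the units of the state.
- sense(): the state, without advancing time (a new reading comes with each control period).
- grab_frame(name): name is "side" or "top" or "wrist"; returns the picture (400x640x3 uint8, red, green, blue); there is no depth.
- camera_params(name): a dict with "camera_matrix" (3x3 intrinsics, pixels), "R" (3x3) and "t" (3): a world point X has camera coordinates R X + t; the wrist camera has in their place "mount" (4x4, takes a point from camera to tool coordinates, whose origin is the TCP and whose axes are the flange's). Camera axes: x right, y down, z forward; pixel columns grow to the right and rows downward; lengths in m; the calibration is good to about 2 mm. A picture is of the moment at which its call begins: read the wrist's pose just before it. camera_params takes no time and is no camera call.
- hand_in(): hands the job in; it is judged then, once.
The state is a dict: "t": time; "joint_pos": joint angles; "qvel": joint speeds; "effort": joint torques, N m; "position": TCP position; "tcp_rot": TCP orientation; "force": force on the tool from outside, world axes, zero at the start; "moment": the same for the moment, N m; "opening": opening from 0.0 (shut) to 1.0 (fully open); "gripper_force": force on a finger pad.
Only numpy, scipy, OpenCV 4.12 (cv2) and the standard library are available. Lean on these libraries where they do the work, as an engineer would, in place of code of your own. Each camera call takes 0.05 s, during which the arm holds its last target. There are 200 camera calls.

## Task

Tidy the glass bench: lay each bundle of coloured glass rods flat in the tray whose floor has the same colour, and set the finished bead down in the round tub; glass chips, so lower it, do not drop it. Then press the tub's lid on until it snaps fully down under all three clips.

Things in the scene. Friction and masses are not known exactly. Their poses are not given: they have to be found in the camera images.
- blue_rods_center (a point): centre (half-way up) of a loose bundle of seven short opaque blue glass rods held by two black bands, lying flat: 70 mm long (its x axis), 27 mm wide (y), 24.6 mm high; about 80 g, rigid
- red_rods_center (a point): centre (half-way up) of a loose bundle of seven short opaque red glass rods held by two black bands, lying flat: 70 mm long (its x axis), 27 mm wide (y), 24.6 mm high; about 80 g, rigid
- green_rods_center (a point): centre (half-way up) of a loose bundle of seven short opaque green glass rods held by two black bands, lying flat: 70 mm long (its x axis), 27 mm wide (y), 24.6 mm high; about 80 g, rigid
- tray_blue: square wooden sorting tray with a blue floor, fixed to the bench: outside 116 x 116 mm, walls 3 mm thick and 20 mm high (from the bench), inside 110 x 110 mm, floor 3 mm above the bench; origin at the centre of its underside, x and y along its sides
- tray_red: square wooden sorting tray with a red floor, fixed to the bench: outside 116 x 116 mm, walls 3 mm thick and 20 mm high (from the bench), inside 110 x 110 mm, floor 3 mm above the bench; origin at the centre of its underside, x and y along its sides
- tray_green: square wooden sorting tray with a green floor, fixed to the bench: outside 116 x 116 mm, walls 3 mm thick and 20 mm high (from the bench), inside 110 x 110 mm, floor 3 mm above the bench; origin at the centre of its underside, x and y along its sides
- bead_center (a point): centre (half-way up) of the loose finished glass bead: a white barrel with a violet band and dark bore, standing on its flat end, 32 mm diameter, 28 mm high, about 50 g
- tub: round open grey tub, fixed to the bench: outside 104 mm, inside 96 mm diameter, rim 56 mm and inner floor 4 mm above the bench; origin at the centre of its underside. Three white spring clips 120 degrees apart stand 24 mm above the rim, reach in to 46 mm from the axis, flare out at the top to guide the lid (centred within 3 mm) and snap over its disc when it is pressed down
- lid_grip (a point): centre of the black round knob (26 mm diameter, 24 mm high) of the tub's loose white lid, 70 g. Below it a disc 100 mm wide, 4 mm thick, then a tapered plug 16 mm deep (87 to 76 mm wide) on which it stands; knob centre 32 mm above its foot. Snapped on, the disc lies on the rim, knob centre 72 mm above the tub's underside; unsnapped, 3 mm or more higher. Snapping takes a push of 4 to 10 N
There are look-alikes about, which are no part of the job. What is meant by the part that bears blue_rods_center is not yellow, and is the larger of those in its own colour.

How it is judged:
By the outcome, as a careful person would: the job done as asked, in the order asked, and still so for the second after the job is handed in, with the robot touching nothing.
It also fails if it takes over 131 s, if anything falls off the work surface, if the arm or the gripper's body presses on something with over 40 N, if the wrist force passes 120 N, or if a joint passes its speed limit or range.

## Working session

There is one attempt and no reset: what is moved stays moved. The work goes in short steps, Python scripts to look and compute and a shell command to move; the robot and the scene stay as the last step left them, time stands still between calls to the robot, and variables do not carry over. Pictures are saved under pics/ and viewed, at most 16 in all, crops included, and the job is handed in when it is done.

```bash
mkdir -p pics; python3 - <<'E'
from rig import *
import cv2
for n in ("top","side"):
    cv2.imwrite(f"pics/{n}0.png",grab_frame(n)[:,:,::-1])
    print(n,{k:v.tolist() if hasattr(v,'tolist') else v for k,v in camera_params(n).items()})
s=sense();print(s['t'],s['position'],s['tcp_rot'],s['opening'],s['force'])
print(camera_params("wrist"))
E
```

```text
top {'camera_matrix': [[393.9608597027371, 0.0, 315.34266059739844], [0.0, 393.9608597027371, 201.12597293375723], [0.0, 0.0, 1.0]], 'R': [[0.021762944127427, -0.9996944927441029, 0.011717313686061414], [-0.9990403743710683, -0.022191294404338972, -0.03776078427649352], [0.038009270440544064, -0.010884283613128888, -0.9992181081880005]], 't': [-0.01715478953785952, 0.4671554803378926, 0.9908068308725978]}
side {'camera_matrix': [[483.15966543445745, 0.0, 314.55967570997535], [0.0, 483.15966543445745, 205.13257964966954], [0.0, 0.0, 1.0]], 'R': [[0.6841252292319072, -0.7290400340827586, -0.02175544605381475], [-0.47597462924949335, -0.42365230932938924, -0.7706924633799676], [0.5526489148086672, 0.5376051985467455, -0.6368357931651747]], 't': [-0.3295259811632875, 0.2790747321152696, 0.948288835150068]}
0.1 [0.16055828 0.62930845 0.23796044] [ 1.24548927e-01  9.92213187e-01 -7.44492449e-04 -4.21845379e-05] 0.9977079609259296 [0.31271587 0.03956832 0.81131899]
{'camera_matrix': array([[354.24730617,   0.        , 320.65135231],
       [  0.        , 354.24730617, 195.96012659],
       [  0.        ,   0.        ,   1.        ]]), 'mount': array([[ 4.65180496e-04, -9.51514111e-01, -3.07604747e-01,
         7.79805270e-02],
       [ 9.99999641e-01,  2.24814349e-04,  8.16847940e-04,
         5.37059717e-05],
       [-7.08088380e-04, -3.07605016e-01,  9.51513874e-01,
        -1.45752182e-01],
       [ 0.00000000e+00,  0.00000000e+00,  0.00000000e+00,
         1.00000000e+00]])}
```

View pics/top0.png

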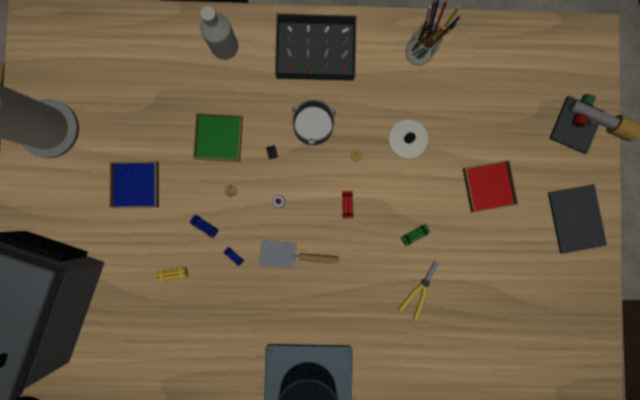

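View pics/side0.png

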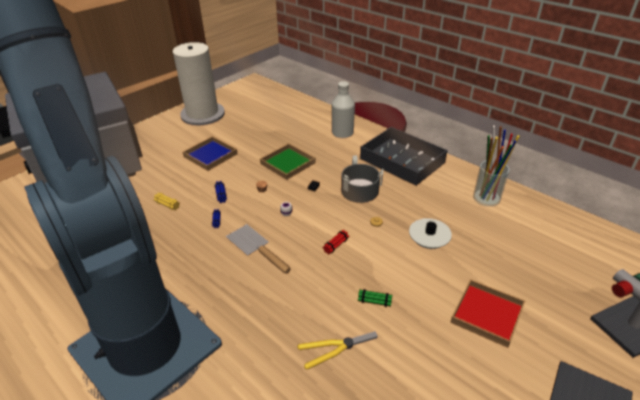

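Top view: blue bundles at (204,226) large and (234,256) small, red (348,205), green (416,235), bead (278,201), lid (408,139), tub (313,122). The trays are blue (134,185), green (218,137) and red (490,186). The side view agrees.

```bash
cat > h.py <<'E'
from rig import *
import numpy as np, cv2
from scipy.spatial.transform import Rotation as Ro
def cam(name):
    p=camera_params(name); K=p["camera_matrix"]
    if name!="wrist":
        R=np.array(p["R"]);t=np.array(p["t"]); return K,R.T,-R.T@t
    s=sense(); T=np.array(p["mount"]); W=Ro.from_quat(s["tcp_rot"]).as_matrix()
    return K,W@T[:3,:3],W@T[:3,3]+np.array(s["position"])
def ray(c,px,z):
    K,R,o=c; px=np.atleast_2d(np.asarray(px,float))
    d=(R@np.linalg.solve(np.array(K),np.c_[px,np.ones(len(px))].T)).T
    return o+d*((z-o[2])/d[:,2])[:,None]
def proj(c,X):
    K,R,o=c; q=np.array(K)@(R.T@(np.asarray(X)-o)); return q[:2]/q[2]
def hue(im,name):
    h,s,v=[a.astype(int) for a in cv2.split(cv2.cvtColor(im,cv2.COLOR_RGB2HSV))]
    r={"blue":(h>108)&(h<132)&(s>140),"green":(h>45)&(h<80)&(s>120),"red":((h<6)|(h>174))&(s>150)}[name]
    return (r&(v>40)).astype(np.uint8)
def blobs(m,amin):
    cs,_=cv2.findContours(cv2.morphologyEx(m,cv2.MORPH_CLOSE,np.ones((7,7))),cv2.RETR_EXTERNAL,cv2.CHAIN_APPROX_NONE)
    return [c[:,0,:] for c in cs if cv2.contourArea(c)>amin]
def rect(c,pts,z):
    w=ray(c,pts,z)[:,:2]; (x,y),(a,b),th=cv2.minAreaRect((w*1000).astype(np.float32))
    if a<b: a,b,th=b,a,th+90
    return [round(float(v),1) for v in (x,y,a,b,(th+90)%180-90)]  # mm, long axis angle from world x
def tool():
    s=sense(); W=Ro.from_quat(s["tcp_rot"]).as_matrix()
    return np.array(s["position"])*1000,np.degrees(np.arctan2(W[1,1],W[0,1])),W
def go(x,y,z,close=None):
    """shift in tool axes (mm) to world target and turn (deg) so tool y lies at 'close' deg"""
    p,a,W=tool(); d=W.T@(np.array([x,y,z])-p)
    t=0 if close is None else -((close-a+90)%180-90)
    print("TCP",p.round(1),"yaw",round(a,1),"-> shift before turn",d.round(1),"turn",round(t,1),"t",round(sense()['t'],2))
E
python3 - <<'E'
from h import *
im=grab_frame("top");c=cam("top")
for n in ("blue","green","red"):
    for b in blobs(hue(im,n),40):
        print(n,b.mean(0).round(),rect(c,b,.012))
for n,p,z in (("bead",(278,201),.028),("tub",(313,123),.056),("lid",(409,138),.044)): print(n,ray(c,p,z)[0])
print(tool())
E
```

```text
blue [233. 256.] [324.5, 196.0, 48.4, 14.9, 49.2]
blue [203. 226.] [399.1, 273.5, 68.0, 21.3, 58.9]
blue [134. 184.] [499.1, 452.3, 104.9, 97.9, 2.1]
green [415. 234.] [388.5, -260.9, 69.1, 23.2, -59.7]
green [217. 137.] [625.1, 245.3, 106.2, 106.1, -1.6]
red [347. 204.] [461.9, -88.4, 65.9, 22.8, 1.1]
red [490. 186.] [516.2, -451.5, 107.8, 104.3, 11.5]
red [580. 119.] [694.6, -683.5, 31.0, 27.3, 72.8]
bead [0.46494538 0.08616877 0.028     ]
tub [0.65591878 0.00348422 0.056     ]
lid [ 0.6272435  -0.23442961  0.044     ]
(array([160.57674245, 629.38728161, 238.06465936]), np.float64(75.69210866634924), array([[-9.68981723e-01,  2.47132278e-01, -2.37952628e-04],
       [ 2.47132382e-01,  9.68980941e-01, -1.23374873e-03],
       [-7.43275730e-05, -1.25428577e-03, -9.99999211e-01]]))
```

```bash
python3 -m pendant '[[-1,-40,-36,0,0],[-1,-40,-36,0,0],[-1,-40,-36,0,0],[-1,-40,-36,0,0],[-1,-40,-36,0,0],[-1,-40,-36,0,0],[-1,-40,-36,0,0],[-1,-39,-34,0,0],[-1,0,0,0,10.6],[-1,0,0,0,10.6],[-1,0,0,0,10.6],[-1,0,0,0,10.6],[-1,0,0,0,10.6],[-1,0,0,0,10.6],[-1,0,0,0,10.6],[-1,0,0,0,10.6],[-1,0,0,0,10.6],[-1,0,0,0,10.6]]'
python3 - <<'E'
from h import *
im=grab_frame("wrist");c=cam("wrist")
cv2.imwrite("pics/w1.png",im[:,:,::-1])
for b in blobs(hue(im,"blue"),300): print(b.mean(0).round(),rect(c,b,.018))
go(399,273.5,238,-31.1); print(sense()['joint_pos'])
E
```

```text
t: 2.4
position: [0.3989, 0.2738, 0.2386]
tcp_rot: [0.869, 0.495, -0.0, 0.0]
force: [-0.4, -0.0, 1.1]
opening: 1.001
gripper_force: 0.0
[301. 248.] [329.6, 198.1, 60.0, 19.0, 49.1]
TCP [398.9 273.8 238.6] yaw -31.1 -> shift before turn [-0.2  0.2  0.6] turn 0.0 t 2.45
[-1.07232503  0.2659383   0.44774398  1.98743424 -0.14363275  0.91869342
 -1.09306379]
```

View pics/w1.png

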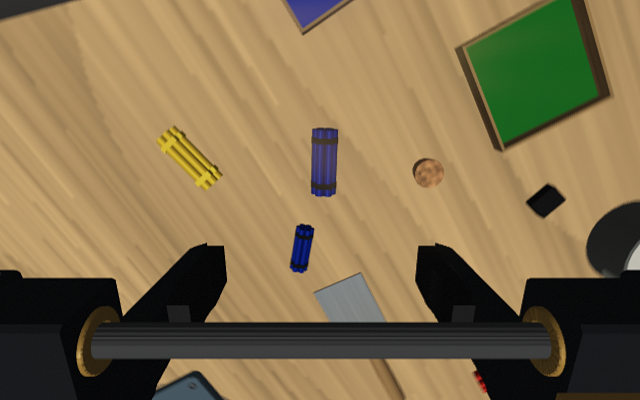

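The wrist view shows the large (paler) blue bundle at (324,162), the small blue one at (301,248) and the yellow one at (189,158).

```bash
python3 - <<'E'
from h import *
c=cam("wrist")
print(ray(c,[(324,162),(318,128),(323,196),(301,248),(303,224),(300,272)],.0246))
print(proj(c,[.399,.2735,.0246]),proj(c,np.array(sense()['position'])))
E
```

```text
[[0.40424855 0.2723326  0.0246    ]
 [0.41694852 0.30531914 0.0246    ]
 [0.38436616 0.24115895 0.0246    ]
 [0.33182857 0.20139382 0.0246    ]
 [0.34906319 0.22482932 0.0246    ]
 [0.31476825 0.17626946 0.0246    ]]
[319.07481958 163.61612794] [316.78653645 265.01153755]
```

```bash
python3 -m pendant '[[-1,1,3,40,-2],[-1,0,0,50,0],[-1,0,0,50,0],[-1,0,0,45,0],[-1,0,0,30,0],[-1,0,0,14,0],[-1,0,0,5,0],[1,0,0,0,0],[1,0,0,0,0],[1,0,0,0,0],[1,0,0,0,0],[1,0,0,0,0],[1,0,0,0,0]]' 20
python3 -c "
from h import *
go(499,452,110,0)"
```

```text
t: 4.08
position: [0.4022, 0.2732, 0.0047]
tcp_rot: [0.859, 0.513, -0.0, 0.0]
force: [0.3, 1.0, 0.4]
opening: 0.342
gripper_force: 0.0
TCP [402.2 273.2   4.7] yaw -28.3 -> shift before turn [ 203.3    0.4 -105.3] turn -28.3 t 4.08
```

```bash
python3 -m pendant '[[1,0,0,0,0],[1,0,0,0,0],[1,0,0,0,0],[1,0,0,0,0],[1,0,0,-25,0],[1,0,0,-50,0],[1,0,0,-30,0]]'
```

```text
t: 4.95
position: [0.4026, 0.2734, 0.1114]
tcp_rot: [0.859, 0.513, 0.001, -0.0]
force: [1.0, 1.0, -0.7]
opening: 0.314
gripper_force: 19.5
```

```bash
python3 -m pendant '[[1,35,0,0,0],[1,50,0,0,0],[1,50,0,0,0],[1,45,0,0,0],[1,23,0,0,0],[1,0,0,0,-10],[1,0,0,0,-10],[1,0,0,0,-8.3],[1,0,0,40,0],[1,0,0,35,0],[1,0,0,18,0],[1,0,0,8,0],[1,0,0,0,0]]'
python3 -c "
from h import *
go(499,452,8,0)"
```

```text
t: 6.58
position: [0.499, 0.4522, 0.0093]
tcp_rot: [0.707, 0.707, 0.0, 0.0]
force: [1.1, -0.5, -0.3]
opening: 0.305
gripper_force: 19.6
TCP [499.  452.2   9.3] yaw -0.0 -> shift before turn [-0.2  0.   1.3] turn -0.0 t 6.58
```

```bash
python3 -m pendant '[[1,0,0,1.3,0],[0.1,0,0,0,0],[0.1,0,0,0,0],[0,0,0,0,0],[0,0,0,-15,0],[0,0,0,-50,0],[0,0,0,-50,0],[0,0,0,-30,0],[-1,-40,-2,0,0],[-1,-60,-4,0,0],[-1,-60,-4,0,0],[-1,-60,-4,0,0],[-1,-60,-4,0,0],[-1,-60,-4,0,0],[-1,-60,-4,0,0],[-1,-60,-5,0,0],[-1,-50,-4,0,0],[-1,-30,-2,0,0]]'
python3 - <<'E'
from h import *
im=grab_frame("top");c=cam("top")
for b in blobs(hue(im,"blue"),40): print(b.mean(0).round(),rect(c,b,.012))
go(462,-88.4,150,-89)
E
```

```text
t: 8.82
position: [0.4612, -0.091, 0.1536]
tcp_rot: [0.708, 0.706, 0.0, 0.001]
force: [0.3, -0.4, -0.6]
opening: 0.999
gripper_force: 0.0
[234. 256.] [324.6, 196.2, 48.0, 14.8, 49.5]
[134. 184.] [499.1, 452.3, 104.9, 97.9, 2.1]
TCP [460.9 -94.4 153.8] yaw -0.4 -> shift before turn [6.1 1.1 3.7] turn 88.6 t 8.88
```

```bash
python3 -m pendant '[[-1,0,0,0,10.6],[-1,0,0,0,10.6],[-1,0,0,0,10.6],[-1,0,0,0,10.6],[-1,0,0,0,10.6],[-1,0,0,0,10.6],[-1,0,0,0,10.6],[-1,0,0,0,10.6],[-1,0,0,0,4.2],[-1,0,0,0,0]]'
python3 - <<'E'
from h import *
im=grab_frame("wrist");c=cam("wrist")
for b in blobs(hue(im,"red"),300): print(b.mean(0).round(),rect(c,b,.02))
go(462,-88.4,5,-89)
E
```

```text
t: 10.12
position: [0.4617, -0.0877, 0.153]
tcp_rot: [1.0, 0.009, 0.0, -0.0]
force: [0.1, -0.6, 0.3]
opening: 1.002
gripper_force: 0.0
[323. 190.] [457.2, -90.4, 57.1, 25.6, 2.0]
TCP [461.7 -87.8 152.9] yaw -88.9 -> shift before turn [  0.2   0.7 147.9] turn 0.1 t 10.18
```

```bash
python3 -m pendant '[[-1,0,1,35,0],[-1,0,0,50,0],[-1,0,0,35,0],[-1,0,0,20,0],[-1,0,0,8,0],[1,0,0,0,0],[1,0,0,0,0],[1,0,0,0,0],[1,0,0,0,0],[1,0,0,0,0],[1,0,0,0,0],[1,0,0,0,0],[1,0,0,0,0],[1,0,0,0,0],[1,0,0,0,0],[1,0,0,-25,0],[1,0,0,-50,0],[1,0,0,-30,0]]' 20
python3 -c "
from h import *
go(516,-451.5,9,-78.5)"
```

```text
t: 12.42
position: [0.4616, -0.0892, 0.111]
tcp_rot: [1.0, 0.009, 0.001, 0.0]
force: [0.2, 0.5, -0.0]
opening: 0.307
gripper_force: 20.0
TCP [461.6 -89.2 111. ] yaw -89.0 -> shift before turn [ 48.1 363.1 102.1] turn -10.5 t 12.43
```

```bash
python3 -m pendant '[[1,5,35,0,0],[1,8,58,0,0],[1,8,58,0,0],[1,8,58,0,0],[1,7,58,0,0],[1,7,56,0,0],[1,5,40,0,0],[1,0,0,0,-10.5],[1,0,0,0,0],[1,0,0,40,0],[1,0,0,35,0],[1,0,0,18,0],[1,0,0,8,0],[1,0,0,0,0]]'
python3 -c "
from h import *
go(516,-451.5,8,-78.5)"
```

```text
t: 14.18
position: [0.5162, -0.4515, 0.0091]
tcp_rot: [0.995, 0.1, 0.0, 0.0]
force: [0.4, -0.5, -0.6]
opening: 0.307
gripper_force: 20.0
TCP [ 516.2 -451.5    9.1] yaw -78.5 -> shift before turn [-0.2 -0.   1.1] turn -0.0 t 14.18
```

```bash
python3 -m pendant '[[1,0,0,1.2,0],[0.1,0,0,0,0],[0.1,0,0,0,0],[0,0,0,0,0],[0,0,0,-15,0],[0,0,0,-50,0],[0,0,0,-50,0],[0,0,0,-30,0],[-1,-12,-29,0,0],[-1,-22,-54,0,0],[-1,-22,-54,0,0],[-1,-20,-48,0,0],[-1,-12,-27,0,0],[-1,0,0,0,-10.6],[-1,0,0,0,-10.6],[-1,0,0,0,-10.6],[-1,0,0,0,-10.6],[-1,0,0,0,-10.6],[-1,0,0,0,-10.6]]'
python3 -m pendant '[[-1,0,0,0,-10.6],[-1,0,0,0,-10.6],[-1,0,0,0,-10.6],[-1,0,0,0,-10.6],[-1,0,0,0,-2.8],[-1,0,0,0,0]]'
python3 - <<'E'
from h import *
im=grab_frame("wrist");c=cam("wrist")
for b in blobs(hue(im,"green"),300): print(b.mean(0).round(),rect(c,b,.02))
go(388.5,-261,5,30.3)
E
```

```text
t: 16.55
position: [0.3873, -0.2614, 0.1532]
tcp_rot: [0.791, 0.612, 0.0, 0.001]
force: [0.1, -0.1, 0.3]
opening: 0.996
gripper_force: 0.0
t: 17.3
position: [0.3872, -0.2615, 0.153]
tcp_rot: [0.498, 0.867, -0.0, 0.001]
force: [0.2, 0.3, -0.4]
opening: 0.999
gripper_force: 0.0
[323. 194.] [396.0, -268.7, 57.1, 25.4, -60.4]
TCP [ 387.2 -261.4  152.9] yaw 30.2 -> shift before turn [-1.000e-01  1.200e+00  1.479e+02] turn -0.1 t 17.35
```

```bash
python3 -m pendant '[[-1,-2,2,35,0],[-1,0,0,50,0],[-1,0,0,35,0],[-1,0,0,20,0],[-1,0,0,8,0],[1,0,0,0,0],[1,0,0,0,0],[1,0,0,0,0],[1,0,0,0,0],[1,0,0,0,0],[1,0,0,0,0],[1,0,0,0,0],[1,0,0,0,0],[1,0,0,0,0],[1,0,0,0,0],[1,0,0,-25,0],[1,0,0,-50,0],[1,0,0,-45,0]]' 20
python3 -c "
from h import *
go(625,245,9,-1.6)"
```

```text
t: 19.6
position: [0.3896, -0.2616, 0.1254]
tcp_rot: [0.498, 0.867, -0.0, -0.0]
force: [1.3, -0.1, -0.8]
opening: 0.302
gripper_force: 20.0
TCP [ 389.6 -261.6  125.4] yaw 30.3 -> shift before turn [318.7 458.7 116.4] turn 31.9 t 19.6
```

```bash
python3 -m pendant '[[1,20,29,0,0],[1,33,47.5,0,0],[1,33,47.5,0,0],[1,33,47.5,0,0],[1,33,47.5,0,0],[1,33,47.5,0,0],[1,33,47.5,0,0],[1,33,47.5,0,0],[1,33,47.5,0,0],[1,20,29,0,0],[1,15,20,0,0],[1,0,0,0,10.6],[1,0,0,0,10.6],[1,0,0,0,10.6],[1,0,0,40,0],[1,0,0,40,0],[1,0,0,20,0]]'
python3 -c "
from h import *
go(625,245,8,-1.6)"
```

```text
t: 21.72
position: [0.6228, 0.2442, 0.0216]
tcp_rot: [0.716, 0.698, -0.002, -0.001]
force: [1.1, 0.2, -1.5]
opening: 0.302
gripper_force: 20.0
TCP [622.8 244.2  21.6] yaw -1.5 -> shift before turn [ 0.9  2.3 13.6] turn 0.1 t 21.73
```

```bash
python3 -m pendant '[[1,1,2,8,0],[1,0,0,5.5,0],[1,0,0,0,0],[0.1,0,0,0,0],[0.1,0,0,0,0],[0,0,0,0,0],[0,0,0,-15,0],[0,0,0,-50,0],[0,0,0,-50,0],[0,0,0,-50,0],[-1,-25,-23,0,0],[-1,-40,-38,0,0],[-1,-40,-38,0,0],[-1,-35,-35,0,0],[-1,-24,-22,0,0],[-1,0,0,0,0]]'
python3 - <<'E'
from h import *
im=grab_frame("wrist");c=cam("wrist")
cv2.imwrite("pics/w2.png",im[:,:,::-1])
print(proj(c,[.465,.0862,.028]));go(465,86.2,15)
E
```

```text
t: 23.72
position: [0.465, 0.0841, 0.1767]
tcp_rot: [0.717, 0.697, 0.0, -0.0]
force: [1.1, 0.5, 0.3]
opening: 1.002
gripper_force: 0.0
[316.37512303 178.44975208]
TCP [466.4  85.6 176.8] yaw -1.6 -> shift before turn [  0.4  -1.7 161.8] turn 0 t 23.77
```

View pics/w2.png

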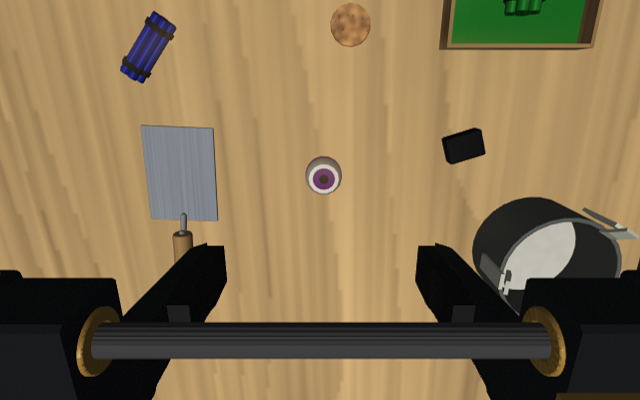

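The bead's top centre is at (323,179). The tub is at right, with clips at (490,270) and (610,220).

```bash
python3 - <<'E'
from h import *
c=cam("wrist");print(ray(c,(323,179),.028))
p=ray(c,(323,179),.028)[0]*1000
go(p[0],p[1],15)
im=grab_frame("top");cv2.imwrite("pics/t2.png",cv2.resize(im[60:280,80:560,::-1],None,fx=1.66,fy=1.66,interpolation=2))
E
```

```text
[[0.47068129 0.08555212 0.028     ]]
TCP [466.4  85.6 176.8] yaw -1.6 -> shift before turn [-1.000e-01  4.000e+00  1.618e+02] turn 0 t 23.77
```

View pics/t2.png

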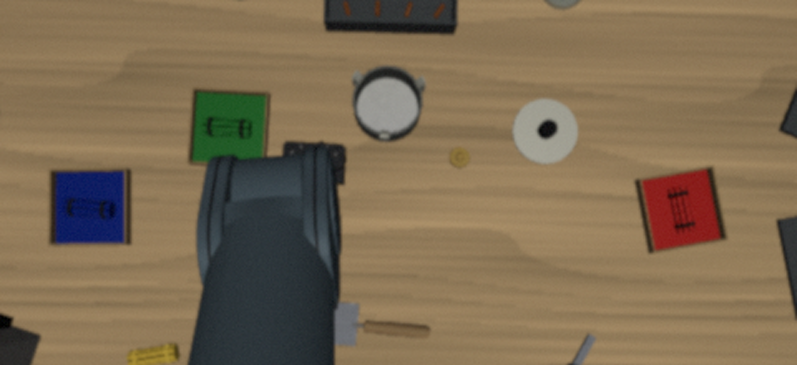

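All three bundles lie inside their trays. Next is the bead.

```bash
python3 -m pendant '[[-1,0,4,35,0],[-1,0,0,50,0],[-1,0,0,45,0],[-1,0,0,20,0],[-1,0,0,12,0],[1,0,0,0,0],[1,0,0,0,0],[1,0,0,0,0],[1,0,0,0,0],[1,0,0,0,0],[1,0,0,0,0],[1,0,0,0,0],[1,0,0,0,0],[1,0,0,0,0]]' 15
python3 - <<'E'
from h import *
go(656,3.5,150)
im=grab_frame("wrist")
cv2.imwrite("pics/w3.png",im[100:,:,::-1])
E
```

```text
t: 25.58
position: [0.4702, 0.0858, 0.0138]
tcp_rot: [0.716, 0.698, -0.0, -0.0]
force: [-1.2, -0.4, 4.4]
opening: 0.356
gripper_force: 15.0
TCP [470.2  85.8  13.8] yaw -1.5 -> shift before turn [ -77.4  187.9 -136.2] turn 0 t 25.57
```

View pics/w3.png

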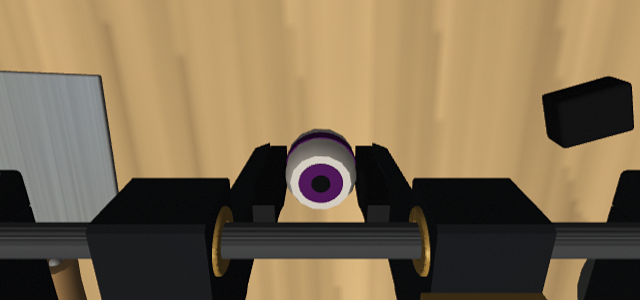

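The bead is upright between the pads at about (320,270) in the full frame.

```bash
python3 -m pendant '[[1,0,0,-3,0],[1,0,0,-20,0],[1,0,0,-50,0],[1,0,0,-50,0],[1,0,0,-18,0],[1,-8,20,0,0],[1,-18,44,0,0],[1,-18,44,0,0],[1,-5,12,0,0],[1,0,0,0,0],[1,0,0,0,0]]'
python3 - <<'E'
from h import *
c=cam("wrist");im=grab_frame("wrist")
cv2.imwrite("pics/w4.png",im[:,:,::-1]);go(656,3.5,150)
c=cam("top");im=grab_frame("top");cv2.imwrite("pics/t3.png",cv2.resize(im[80:180,270:450,::-1],None,fx=4,fy=4,interpolation=2))
E
```

```text
t: 27.0
position: [0.5875, 0.0346, 0.1544]
tcp_rot: [0.716, 0.698, -0.0, -0.001]
force: [-0.6, -0.1, 0.0]
opening: 0.351
gripper_force: 15.0
TCP [587.6  34.7 154.6] yaw -1.4 -> shift before turn [-29.4  69.2   4.4] turn 0 t 27.05
```

View pics/w4.png

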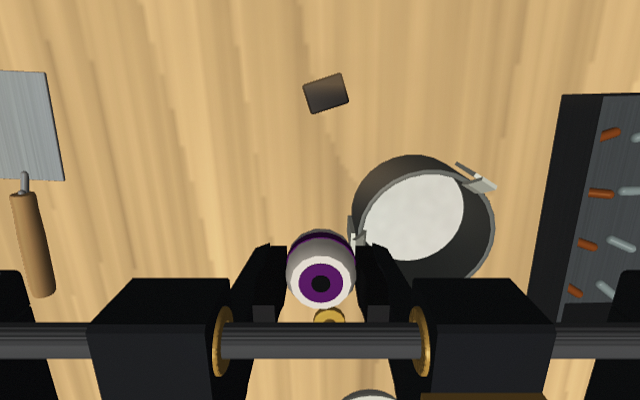

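View pics/t3.png

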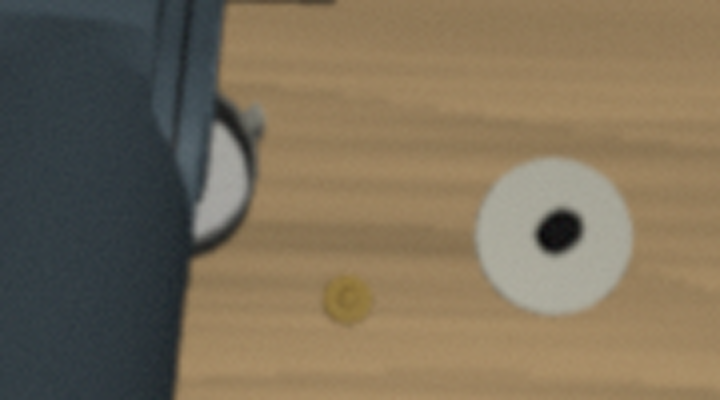

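The bead hangs upright between the pads. The lid shows at (408,138) full-frame, and the tub's far part is at (420,220) in the wrist view. I'll step aside for a clear view of the tub rim.

```bash
python3 -m pendant '[[1,30,28,0,0],[1,45,38,0,0],[1,5,3,0,0],[1,0,0,0,0],[1,0,0,0,0]]'
python3 - <<'E'
from h import *
c=cam("wrist");im=grab_frame("wrist")
cv2.imwrite("pics/w5.png",im[:,:,::-1]);go(656,3.5,150);print(proj(c,[.656,.0035,.056]))
E
```

```text
t: 27.72
position: [0.6591, 0.1102, 0.1548]
tcp_rot: [0.717, 0.697, -0.001, 0.0]
force: [-0.1, -0.9, 0.2]
opening: 0.353
gripper_force: 15.0
TCP [659.3 110.2 154.9] yaw -1.6 -> shift before turn [-106.7   -0.3    5. ] turn 0 t 27.77
[318.1053267  320.82247662]
```

View pics/w5.png

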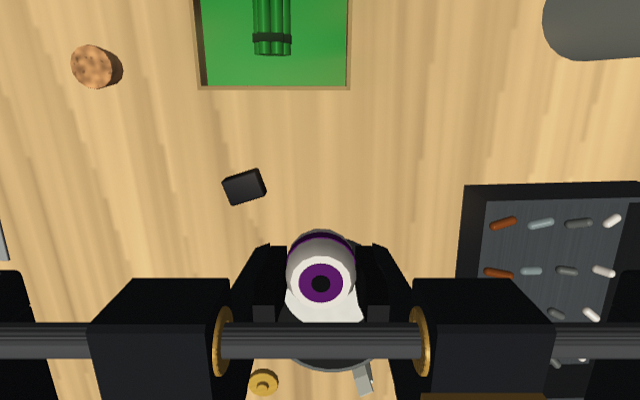

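That was the wrong side: image up is tool +x. I'll move to the other side and a little higher.

```bash
python3 -m pendant '[[1,-35,0,-20,0],[1,-50,0,-20,0],[1,-50,0,0,0],[1,-30,0,0,0],[1,0,0,0,0],[1,0,0,0,0]]'
python3 - <<'E'
from h import *
c=cam("wrist");im=grab_frame("wrist")
cv2.imwrite("pics/w6.png",im[:,:,::-1]);go(656,3.5,150);print(proj(c,[.656,.0035,.056]))
np.savez("w6.npz",K=c[0],R=c[1],o=c[2])
E
```

```text
t: 28.52
position: [0.6554, -0.0519, 0.1947]
tcp_rot: [0.716, 0.698, 0.0, -0.001]
force: [-0.8, 1.1, -0.4]
opening: 0.355
gripper_force: 15.0
TCP [655.6 -51.2 194.6] yaw -1.4 -> shift before turn [54.7 -0.9 44.7] turn 0 t 28.57
[317.0776249  114.23300858]
```

View pics/w6.png

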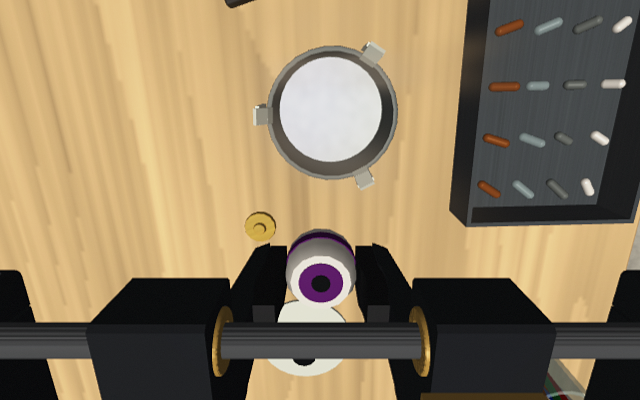

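Tub rim circle spans columns 266–398 and rows 45–180. The clips are at (372,53), (260,115) and (364,180).

```bash
python3 - <<'E'
from h import *
d=np.load("w6.npz");c=(d["K"],d["R"],d["o"]);print("cam",c[2])
im=cv2.imread("pics/w6.png");hsv=cv2.cvtColor(im,cv2.COLOR_BGR2HSV)
m=(hsv[...,1]<60).astype(np.uint8); m[215:]=0; m[:,440:]=0
m=cv2.morphologyEx(m,cv2.MORPH_OPEN,cv2.getStructuringElement(2,(31,31)))
b=max(blobs(m,2000),key=len)
w=ray(c,b,.056)[:,:2]*1000
def fit(w):
    A=np.c_[2*w,np.ones(len(w))];s=np.linalg.lstsq(A,(w**2).sum(1),rcond=None)[0];return s[:2],np.sqrt(s[2]+s[:2]@s[:2])
for _ in range(4):
    ct,r=fit(w);e=np.hypot(*(w-ct).T)-r;w=w[abs(e)<max(1.2,1.5*e.std())]
print("outer",ct,r,len(w),e.std(),b.min(0),b.max(0))
# inner rim: white floor right part
print(ray(c,[(372,53),(260,115),(364,180)],.075)*1000)
E
```

```text
cam [0.65922355 0.0272248  0.34057654]
outer [667.49455766   1.86355122] 50.96217017359093 346 0.31394092026199505 [265  46] [397 179]
[[695.67805451  45.83650253  75.        ]
 [614.34988951   5.5971341   75.        ]
 [691.20235158 -45.73085613  75.        ]]
```

```bash
python3 -m pendant '[[1,25,4,0,0],[1,28,4,0,0],[1,0,0,20,0],[1,0,0,50,0],[1,0,0,50,0],[1,0,0,25,0],[1,0,0,12,0],[1,0,0,10,0],[1,0,0,0,0]]'
python3 -c "
from h import *
go(663,2,18.5);print(sense()['force'],sense()['opening'])"
```

```text
t: 29.7
position: [0.6651, -0.0005, 0.0277]
tcp_rot: [0.716, 0.698, -0.0, 0.0]
force: [-0.4, 0.2, -0.7]
opening: 0.352
gripper_force: 15.0
TCP [ 6.651e+02 -5.000e-01  2.770e+01] yaw -1.5 -> shift before turn [ 2.4 -2.1  9.2] turn 0 t 29.7
[-0.39084986  0.20668473 -0.67281744] 0.3519495436438135
```

```bash
python3 -m pendant '[[1,2,-1,4,0],[1,0,0,2,0],[1,0,0,2,0],[1,0,0,0,0],[1,0,0,0,0]]'
python3 -m pendant '[[1,0,0,0.6,0],[1,0,0,0.6,0],[1,0,0,0,0],[1,0,0,0,0]]'
```

```text
t: 30.32
position: [0.6642, 0.0016, 0.0198]
tcp_rot: [0.716, 0.698, 0.0, 0.0]
force: [0.7, -0.4, -0.3]
opening: 0.349
gripper_force: 15.0
t: 30.82
position: [0.6641, 0.0017, 0.0185]
tcp_rot: [0.716, 0.698, -0.0, 0.0]
force: [0.5, 0.1, -0.8]
opening: 0.353
gripper_force: 15.0
```

```bash
python3 -m pendant '[[1,0,0,0.5,0],[1,0,0,0,0],[1,0,0,0,0]]'
python3 -m pendant '[[1,0,0,0.4,0],[1,0,0,0,0],[1,0,0,0,0]]'
```

```text
t: 31.2
position: [0.6641, 0.0016, 0.018]
tcp_rot: [0.716, 0.698, -0.0, -0.0]
force: [-0.3, -0.0, 1.1]
opening: 0.35
gripper_force: 15.0
t: 31.58
position: [0.6642, 0.0016, 0.0179]
tcp_rot: [0.716, 0.698, 0.0, 0.0]
force: [-1.1, 1.0, 3.8]
opening: 0.358
gripper_force: 15.0
```

```bash
python3 -m pendant '[[0.25,0,0,0,0],[0.2,0,0,0,0],[0.15,0,0,0,0],[0.09,0,0,0,0],[0.09,0,0,0,0],[0.09,0,0,-5,0],[0.09,0,0,-25,0],[0.09,0,0,-50,0],[0.09,0,0,-55,0],[-1,0,0,-42,0],[-1,0,0,0,10.6],[-1,0,0,0,10.6],[-1,0,0,0,10.6],[-1,0,0,0,10.6],[-1,0,0,0,10.6],[-1,0,0,0,10.6],[-1,0,0,0,10.6],[-1,0,0,0,10.6],[-1,0,0,0,5.2]]'
python3 -m pendant '[[-1,-30,0,0,0],[-1,-24,0,0,0],[-1,0,0,0,0],[-1,0,0,0,0]]'
python3 - <<'E'
from h import *
c=cam("wrist");im=grab_frame("wrist")
cv2.imwrite("pics/w7.png",im[:,:,::-1]);go(664,2,150)
np.savez("w7.npz",K=c[0],R=c[1],o=c[2])
E
```

```text
t: 33.95
position: [0.6641, 0.0018, 0.1949]
tcp_rot: [1.0, -0.015, 0.0, -0.0]
force: [0.3, 0.4, -0.1]
opening: 0.998
gripper_force: 0.0
t: 34.45
position: [0.6111, 0.0034, 0.1951]
tcp_rot: [1.0, -0.013, 0.001, -0.0]
force: [-0.3, 0.6, -0.4]
opening: 1.005
gripper_force: 0.0
TCP [611.2   3.3 195. ] yaw -91.5 -> shift before turn [52.8 -0.1 45. ] turn 0 t 34.5
```

View pics/w7.png

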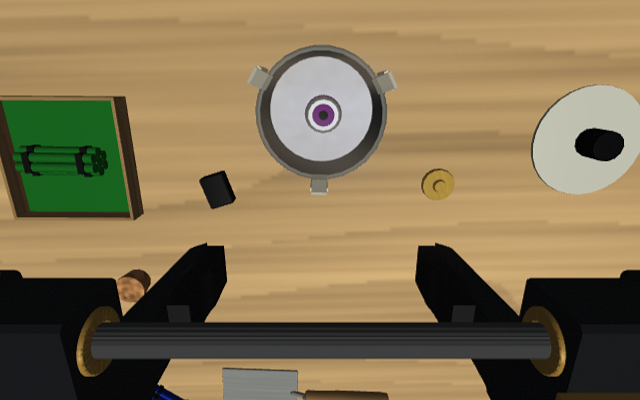

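The bead stands upright in the tub at (323,114); the rim spans columns 256–387 and the lid is at right.

```bash
cat > tub.py <<'E'
from h import *
def fit(w):
    A=np.c_[2*w,np.ones(len(w))];s=np.linalg.lstsq(A,(w**2).sum(1),rcond=None)[0];return s[:2],np.sqrt(s[2]+s[:2]@s[:2])
def tub(f,z=.056):
    d=np.load(f+".npz");c=(d["K"],d["R"],d["o"])
    im=cv2.imread(f"pics/{f}.png");hsv=cv2.cvtColor(im,cv2.COLOR_BGR2HSV)
    m=(hsv[...,1]<60).astype(np.uint8); m[215:]=0; m[:,440:]=0; m[:,:180]=0
    m=cv2.morphologyEx(m,cv2.MORPH_OPEN,cv2.getStructuringElement(2,(31,31)))
    b=max(blobs(m,2000),key=len); w=ray(c,b,z)[:,:2]*1000
    for _ in range(4):
        ct,r=fit(w);e=np.hypot(*(w-ct).T)-r;w=w[abs(e)<max(1.2,1.5*e.std())]
    return ct,r,e.std(),c[1]
E
python3 - <<'E'
from tub import *
A=[];B=[]
for f in("w6","w7"):
    ct,r,e,_=tub(f);print(f,ct,r,e)
    a=np.radians(-1.4 if f=="w6" else -91.5);ty=np.array([np.cos(a),np.sin(a)]);tx=np.array([-ty[1],ty[0]])
    A.append(np.c_[np.eye(2),tx,ty]);B.append(ct)
print("tub xy, bias tool x,y",np.linalg.solve(np.vstack(A),np.hstack(B)))
go(627-54,-234,195)
E
```

```text
w6 [667.49455766   1.86355122] 50.96217017359093 0.31394092026199505
w7 [667.66524953   1.59466084] 50.93600735361623 0.3200516900980235
tub xy, bias tool x,y [6.67445693e+02 1.64390892e+00 2.20770610e-01 4.34838862e-02]
TCP [611.2   3.3 195. ] yaw -91.5 -> shift before turn [-3.200e+01  2.382e+02 -1.000e-01] turn 0 t 34.5
```

```bash
python3 -m pendant '[[-1,-4,30,0,0],[-1,-8,60,0,0],[-1,-8,60,0,0],[-1,-8,58,0,0],[-1,-4,30,0,0],[-1,0,0,0,0],[-1,0,0,0,0]]'
python3 - <<'E'
from h import *
c=cam("wrist");im=grab_frame("wrist")
cv2.imwrite("pics/w8.png",im[:,:,::-1])
hsv=cv2.cvtColor(im,cv2.COLOR_RGB2HSV).astype(int);
m=((hsv[...,2]<60)).astype(np.uint8); m[230:]=0
for b in blobs(m,150): print("dark",b.mean(0),b.min(0),b.max(0))
m=((hsv[...,1]<60)&(hsv[...,2]>130)).astype(np.uint8); m[235:]=0
from tub import fit
for b in blobs(m,3000):
    w=ray(c,b,.020)[:,:2]*1000
    for _ in range(4):
        ct,r=fit(w);e=np.hypot(*(w-ct).T)-r;w=w[abs(e)<max(1.2,1.5*e.std())]
    print("disc",ct,r,e.std(),b.min(0),b.max(0))
go(ct[0],ct[1],25)
E
```

```text
t: 35.38
position: [0.5727, -0.2329, 0.1944]
tcp_rot: [1.0, -0.013, 0.0, -0.0]
force: [0.3, 0.4, 0.9]
opening: 1.003
gripper_force: 0.0
dark [542.51381215 198.62430939] [526 183] [560 222]
dark [546.72222222 180.77969349] [476 148] [607 229]
dark [327.76470588 106.55294118] [313  91] [343 122]
dark [43.82788671 76.59477124] [0 0] [117 151]
disc [ 634.90878254 -240.16692088] 49.195689846358945 0.2392141267317019 [271  44] [383 160]
disc [670.41363136   5.56067631] 33.94423519321859 3.8379854344510758 [ 0 17] [ 73 125]
TCP [ 572.8 -232.3  194.3] yaw -91.4 -> shift before turn [  91.9 -240.   169.5] turn 0 t 35.42
```

View pics/w8.png

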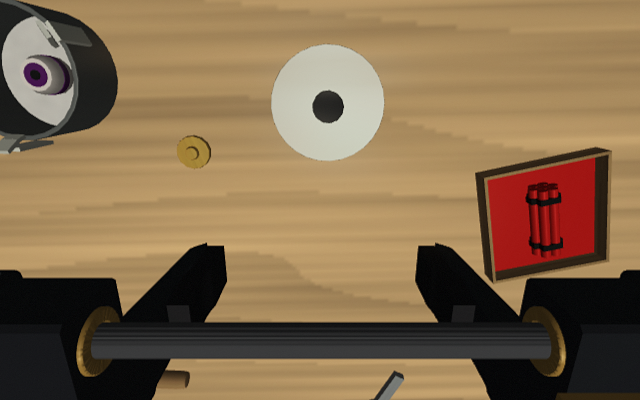

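Lid disc is centred near (328,102) with its knob top at (328,106). The red bundle lies in its tray.

```bash
python3 -m pendant '[[-1,30,3,0,0],[-1,32,3,0,0],[-1,0,0,30,0],[-1,0,0,50,0],[-1,0,0,45,0],[-1,0,0,28,0],[-1,0,0,14,0],[-1,0,0,4,0],[1,0,0,0,0],[1,0,0,0,0],[1,0,0,0,0],[1,0,0,0,0],[1,0,0,0,0],[1,0,0,0,0],[1,0,0,0,0],[1,0,0,0,0],[1,0,0,0,0],[1,0,0,0,0],[1,0,0,0,0]]' 40
python3 -c "
from h import *
go(634.9,-240.2,23);print(sense()['force'],sense()['opening'])"
```

```text
t: 37.8
position: [0.6337, -0.2416, 0.0236]
tcp_rot: [1.0, -0.013, -0.0, -0.0]
force: [-0.1, 0.5, -0.3]
opening: 0.278
gripper_force: 40.0
TCP [ 633.7 -241.6   23.6] yaw -91.5 -> shift before turn [ 1.2 -1.4  0.6] turn 0 t 37.8
[-0.10996633  0.54611217 -0.31579786] 0.2781743018438145
```

```bash
python3 -m pendant '[[1,0,0,-10,0],[1,0,0,-35,0],[1,0,0,-45,0],[1,0,0,-20,0],[1,10,-40,0,0],[1,10,-60,0,0],[1,8,-60,0,0],[1,7,-50,0,0],[1,3,-24,0,0],[1,0,0,0,0],[1,0,0,0,0],[1,0,0,0,0]]'
python3 - <<'E'
from h import *
go(666.2,1.6,110);print(sense()['force'],sense()['opening'])
cv2.imwrite("pics/w9.png",grab_frame("wrist")[:,:,::-1])
im=grab_frame("side");cv2.imwrite("pics/s9.png",cv2.resize(im[120:250,260:460,::-1],None,fx=4,fy=4,interpolation=2))
E
```

```text
t: 39.3
position: [0.6775, -0.0119, 0.1339]
tcp_rot: [1.0, -0.015, 0.0, 0.001]
force: [-0.4, -0.2, -0.4]
opening: 0.285
gripper_force: 40.0
TCP [677.5 -11.9 133.9] yaw -91.7 -> shift before turn [-11.7 -13.2  23.9] turn 0 t 39.3
[-0.39450249 -0.22981442 -0.38280602] 0.2852964172913761
```

View pics/w9.png

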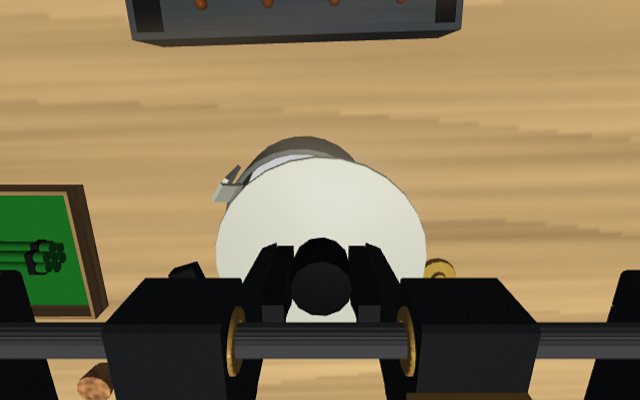

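View pics/s9.png

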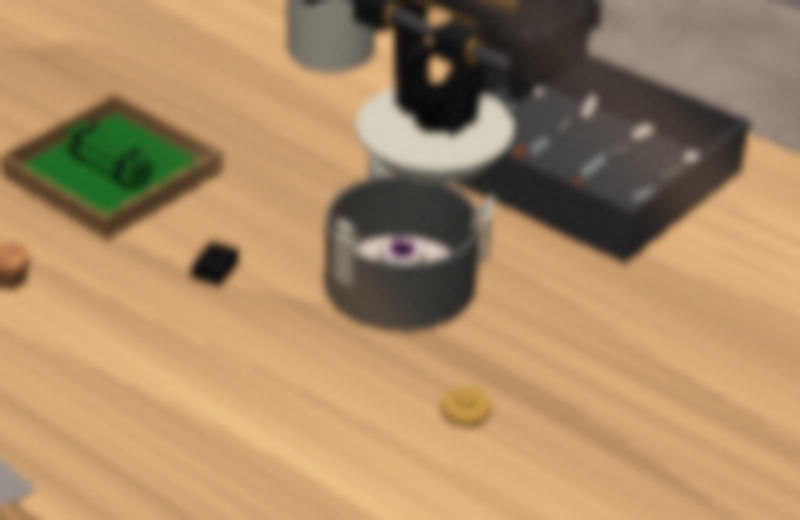

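The lid hangs level, with its far edge at (320,156) and side edges at columns 216 and 428. I'll use these to check the lid's offset in the hand.

```bash
python3 - <<'E'
from h import *
c=cam("wrist");p,a,W=tool()
for dx in(-2,0,1.2,3): print(dx,[proj(c,(p+W@np.array([dx+50*np.cos(t),50*np.sin(t),3.6]))/1000).round(1).tolist() for t in(0,.8,-.8)])
im=cv2.imread("pics/w9.png").astype(int)
print(im[150:164,330].tolist()); print(im[205,398:420].tolist()[::2])
E
```

```text
-2 [[320.0, 163.8], [400.9, 197.3], [239.1, 197.2]]
0 [[320.0, 159.2], [401.2, 193.0], [238.8, 192.9]]
1.2 [[320.0, 156.4], [401.4, 190.4], [238.6, 190.3]]
3 [[320.0, 152.3], [401.7, 186.5], [238.3, 186.4]]
[[71, 84, 90], [71, 86, 91], [73, 86, 92], [73, 86, 92], [80, 92, 98], [105, 117, 121], [111, 124, 127], [97, 111, 115], [137, 153, 156], [189, 206, 207], [206, 222, 221], [208, 224, 222], [207, 223, 221], [208, 224, 221]]
[[204, 220, 221], [204, 221, 222], [205, 221, 223], [203, 220, 221], [204, 220, 222], [204, 220, 222], [202, 218, 218], [126, 162, 184], [117, 167, 199], [117, 166, 198], [117, 166, 197]]
```

```bash
python3 -m pendant '[[1,-11.5,-13,0,0],[1,0,0,0,0],[1,0,0,0,0]]'
python3 -c "
from h import *
go(666.3,1.6,92)"
```

```text
t: 39.78
position: [0.6666, 0.005, 0.1337]
tcp_rot: [1.0, -0.013, 0.0, -0.0]
force: [0.9, -0.6, -0.5]
opening: 0.288
gripper_force: 40.0
TCP [666.6   5.  133.7] yaw -91.5 -> shift before turn [-0.3  3.4 41.7] turn 0 t 39.77
```

```bash
python3 -m pendant '[[1,0,3.4,10,0],[1,0,0,20,0],[1,0,0,10,0],[1,0,0,0,0],[1,0,0,0,0]]'
python3 -c "
from h import *
go(666.3,1.6,80);print(sense()['force'])"
```

```text
t: 40.4
position: [0.6669, 0.001, 0.0938]
tcp_rot: [1.0, -0.013, 0.0, 0.0]
force: [-0.2, 0.3, -2.3]
opening: 0.289
gripper_force: 40.0
TCP [666.9   1.   93.8] yaw -91.5 -> shift before turn [-0.6 -0.6 13.8] turn 0 t 40.4
[-0.17747128  0.3171024  -2.29049556]
```

```bash
python3 -m pendant '[[1,-0.5,-0.6,5,0],[1,0,0,5,0],[1,0,0,3,0],[1,0,0,0,0],[1,0,0,0,0]]'
python3 -m pendant '[[1,0,0,3,0],[1,0,0,3,0],[1,0,0,2,0],[1,0,0,0,0],[1,0,0,0,0]]'
```

```text
t: 41.02
position: [0.6662, 0.0017, 0.0807]
tcp_rot: [1.0, -0.013, 0.0, 0.0]
force: [-0.5, -0.1, -0.6]
opening: 0.282
gripper_force: 40.0
t: 41.65
position: [0.6663, 0.0017, 0.0726]
tcp_rot: [1.0, -0.013, 0.0, 0.0]
force: [1.0, 0.3, 0.5]
opening: 0.281
gripper_force: 40.0
```

```bash
python3 -m pendant '[[1,0,0,2,0],[1,0,0,2,0],[1,0,0,0,0]]'
python3 -m pendant '[[1,0,0,1.5,0],[1,0,0,1.5,0],[1,0,0,0,0]]'
python3 -m pendant '[[1,0,0,1,0],[1,0,0,1,0],[1,0,0,0,0],[1,0,0,0,0]]'
```

```text
t: 42.02
position: [0.6662, 0.0017, 0.0686]
tcp_rot: [1.0, -0.013, 0.0, 0.0]
force: [1.2, -0.2, 2.5]
opening: 0.286
gripper_force: 40.0
t: 42.4
position: [0.6655, 0.0019, 0.0648]
tcp_rot: [1.0, -0.013, -0.001, 0.0]
force: [1.4, -0.1, -3.0]
opening: 0.28
gripper_force: 40.0
t: 42.9
position: [0.6661, 0.0018, 0.0636]
tcp_rot: [1.0, -0.013, -0.0, -0.0]
force: [-0.5, -0.4, -0.5]
opening: 0.281
gripper_force: 40.0
```

```bash
python3 -m pendant '[[1,0,0,0.5,0],[1,0,0,0,0],[1,0,0,0,0]]'
python3 -m pendant '[[1,0,0,0.7,0],[1,0,0,0,0],[1,0,0,0,0]]'
python3 -m pendant '[[1,0,0,0.8,0],[1,0,0,0,0],[1,0,0,0,0]]'
```

```text
t: 43.28
position: [0.6661, 0.0018, 0.0636]
tcp_rot: [1.0, -0.013, 0.0, -0.0]
force: [-3.7, 0.6, 5.3]
opening: 0.282
gripper_force: 40.0
t: 43.65
position: [0.6661, 0.0018, 0.0635]
tcp_rot: [1.0, -0.013, -0.0, -0.0]
force: [-4.1, 1.0, 11.5]
opening: 0.276
gripper_force: 40.0
t: 44.02
position: [0.6661, 0.0018, 0.0635]
tcp_rot: [1.0, -0.013, -0.0, -0.001]
force: [-6.8, 1.4, 17.4]
opening: 0.282
gripper_force: 40.0
```

```bash
python3 -m pendant '[[1,0,0,0.8,0],[1,0,0,0,0],[1,0,0,-2.4,0],[0.3,0,0,0,0],[0.1,0,0,0,0],[0,0,0,0,0],[-0.2,0,0,0,0],[-0.2,0,0,-10,0],[-0.2,0,0,-30,0],[-0.2,0,0,-50,0],[-0.2,0,0,-40,0],[-0.2,-35,0,0,0],[-0.2,-40,0,0,0],[-0.2,0,0,0,0],[-0.2,0,0,0,0]]'
python3 - <<'E'
from h import *
c=cam("wrist");im=grab_frame("wrist");t=np.array([.6674,.0016,.072])
print(proj(c,t+[0,0,.012]))
cv2.imwrite("pics/w10.png",im[:,:,::-1])
im=grab_frame("side");cs=cam("side")
# side: knob/disc height check, expected pixels if snapped
print([proj(cs,t+np.array(d)).round(1).tolist() for d in([0,0,.012],[0,0,-.012])], sense()['position'])
cv2.imwrite("pics/s10.png",cv2.resize(im[130:230,290:440,::-1],None,fx=5,fy=5,interpolation=2))
E
```

```text
t: 45.9
position: [0.5921, 0.004, 0.194]
tcp_rot: [1.0, -0.013, 0.001, -0.0]
force: [0.6, 0.0, -0.7]
opening: 0.602
gripper_force: 0.0
[321.04310856  91.67332598]
[[362.0, 165.4], [361.6, 172.8]] [0.5923547  0.00379367 0.19364275]
```

View pics/w10.png

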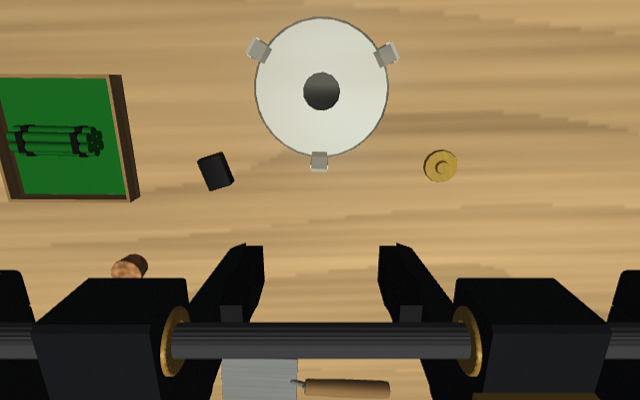

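View pics/s10.png

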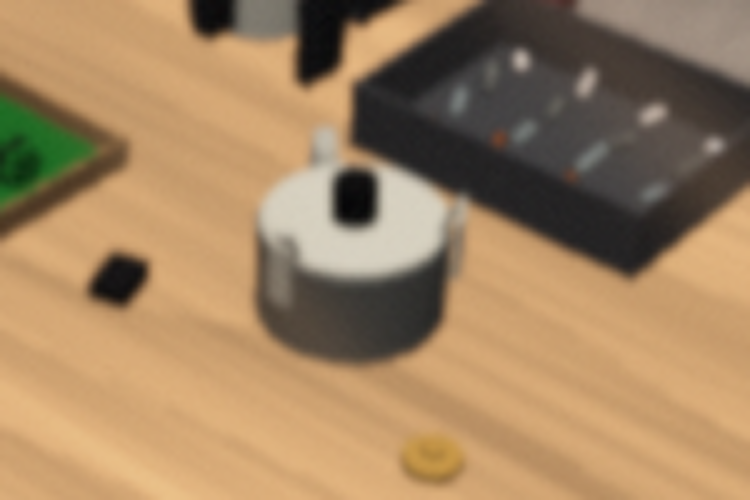

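```bash
python3 -c "
from rig import *
print(hand_in())"
```

```text
the job is handed in; nothing more can be done
None
```

The three rod bundles lie in their matching trays, the bead stands in the tub, and the lid is pressed down and looks snapped under all three clips; I handed the job in at about 46 s, and the hand-in gave no verdict.

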